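# Fetch the amber rod from behind the thread spools and clamp it

## Task

Move the three thread spools that crowd the amber rod over to the pale wooden tray and stand them there upright, leaving the rod alone until all three are in the tray. Then take the amber rod and push it upright, fully down to the floor, between the middles of the two sprung jaws of the green clamp, so that the jaws hold it. Finally stand each spool upright on the slate board again, exactly where that same spool stood at the start, and leave the black rod untouched throughout.

Things in the scene. Friction and masses are not known exactly. Their poses are not given: they have to be found in the camera images.
- crimson_spool (a point): Crimson thread spool, upright on a 10 mm thick slate board: crimson thread wound on a tube with a white foot and a black hole in its top, in all a cylinder 42 mm in diameter and 90 mm tall, about 90 g. Point: its centre, 45 mm over its foot; z up. One of three, alike but for colour, around the amber rod, 48 mm from its axis, on three sides (black rod on the fourth). The colours swap places.
- green_spool (a point): Green thread spool, upright on a 10 mm thick slate board: green thread wound on a tube with a white foot and a black hole in its top, in all a cylinder 42 mm in diameter and 90 mm tall, about 90 g. Point: its centre, 45 mm over its foot; z up. One of three, alike but for colour, around the amber rod, 48 mm from its axis, on three sides (black rod on the fourth). The colours swap places.
- blue_spool (a point): Blue thread spool, upright on a 10 mm thick slate board: blue thread wound on a tube with a white foot and a black hole in its top, in all a cylinder 42 mm in diameter and 90 mm tall, about 90 g. Point: its centre, 45 mm over its foot; z up. One of three, alike but for colour, around the amber rod, 48 mm from its axis, on three sides (black rod on the fourth). The colours swap places.
- amber_rod (a point): Amber-orange resin rod blank, a plain cylinder 24 mm in diameter and 80 mm tall, standing free on the slate board among the spools, foot chamfered 2 mm, about 50 g. Point: its centre, 40 mm over its foot; z is its axis (up).
- black_rod (a point): Black rod of the same size (24 x 80 mm), standing free on the slate board 66 mm behind the amber one, on the side away from the robot; it stays there. Point: its centre, 40 mm over its foot; z up.
- tray: Fixed shallow pale wooden tray with a cream floor, 162 mm along its x and 262 mm along its y; rim 6 mm wide and 12 mm high, floor 4 mm thick. It stands to the left or the right of the slate board. Origin: centre of its underside on the table; z up. Three spools fit side by side along y, 80 mm apart.
- clamp_seat (a point): Green fixed clamp across the slate board from the tray: base 80 mm along x, 150 mm along y, 10 mm thick; end blocks 40 mm high, 53 to 71 mm from the middle along y; between them two sprung jaws. Point: middle of the slot between the jaws, on the clamp's floor, 10 mm over the table; x along the jaws, y across them, z up.
- jaw_left (a joint): Aluminium jaw on the clamp's +y side, 50 mm long, top 46 mm over the table; its opening in m (0 at rest, at most 0.012), on a light spring. At rest the jaws leave a slot 18 mm wide, flaring to 37 mm at the top. The rod, pressed down with about 10 N, spreads them by itself and they close on it with about 2.5 N each.
- jaw_right (a joint): The like jaw on the clamp's -y side; its opening in m (0 at rest, about 0.003 with the rod in the middle).
Things that resemble listed ones, but are neither listed nor needed, are in the scene too. There is more than one size of the part that bears blue_spool; the job needs the smaller.

How it is judged:
On the way, in this order (a step that is already met when the one before it is completed fails the run):
1. all three spools stand upright and released in the tray, with the amber rod still where it was (x of crimson_spool in the frame of tray between -0.068 and 0.068 m and y of crimson_spool in the frame of tray between -0.118 and 0.118 m and z of crimson_spool in the frame of tray between 0.044 and 0.054 m and angle between each of crimson_spool, green_spool, blue_spool's own z axis and vertical below 0.12 rad and x of green_spool in the frame of tray between -0.068 and 0.068 m and y of green_spool in the frame of tray between -0.118 and 0.118 m and z of green_spool in the frame of tray between 0.044 and 0.054 m and x of blue_spool in the frame of tray between -0.068 and 0.068 m and y of blue_spool in the frame of tray between -0.118 and 0.118 m and z of blue_spool in the frame of tray between 0.044 and 0.054 m and distance of amber_rod from where it was at the start of the episode below 0.015 m and contact force between the fingers and spool_crimson below 0.1 N and contact force between the fingers and spool_green below 0.1 N and contact force between the fingers and spool_blue below 0.1 N), for 0.2 s.
2. the amber rod stands fully down between the clamp's jaws, with the spools still in the tray (horizontal distance between amber_rod and clamp_seat below 0.012 m and z of amber_rod in the frame of clamp_seat between 0.034 and 0.045 m and angle between each of amber_rod, crimson_spool, green_spool, blue_spool's own z axis and vertical below 0.12 rad and x of crimson_spool in the frame of tray between -0.068 and 0.068 m and y of crimson_spool in the frame of tray between -0.118 and 0.118 m and z of crimson_spool in the frame of tray between 0.044 and 0.054 m and x of green_spool in the frame of tray between -0.068 and 0.068 m and y of green_spool in the frame of tray between -0.118 and 0.118 m and z of green_spool in the frame of tray between 0.044 and 0.054 m and x of blue_spool in the frame of tray between -0.068 and 0.068 m and y of blue_spool in the frame of tray between -0.118 and 0.118 m and z of blue_spool in the frame of tray between 0.044 and 0.054 m), for 0.2 s.
At the end, for the whole second after the job is handed in: Each spool upright (0.12 rad) within 15 mm of its own start; amber rod upright (0.12 rad) on the clamp floor (centre 34 to 45 mm above it) within 12 mm of the slot middle; black rod upright (0.12 rad) within 12 mm of its start; spools and amber rod at rest (distance of each of crimson_spool, green_spool, blue_spool from where it was at the start of the episode below 0.015 m and angle between each of crimson_spool, green_spool, blue_spool, amber_rod, black_rod's own z axis and vertical below 0.12 rad and horizontal distance between amber_rod and clamp_seat below 0.012 m and z of amber_rod in the frame of clamp_seat between 0.034 and 0.045 m and linear speed of each of spool_crimson, spool_green, spool_blue, rod_amber below 0.02 m/s and distance of black_rod from where it was at the start of the episode below 0.012 m); the robot touches nothing.
It fails at once if the black rod is shifted by more than 12 mm or tipped (distance of black_rod from where it was at the start of the episode above 0.012 m or angle between black_rod's own z axis and vertical above 0.2 rad).
It also fails if it takes over 141 s, if anything falls off the work surface, if the arm or the gripper's body presses on something with over 40 N, if the wrist force passes 120 N, or if a joint passes its speed limit or range.

## Robot

A 7-joint arm with a two-finger parallel gripper is mounted at the origin on the work surface. World frame = base frame: x ahead of the robot, y to its left, z up, the work surface at z = 0. Lengths are in m, angles in rad, forces in N, time in s.
With the tool pointing down it reaches from about 0.425 to 0.875 m from the base axis. Payload 8.4 kg.
Tool frame: the origin (TCP) lies midway between the tips of the shut fingers; the grasp point (between the pads) lies manip.pinch_z behind it (manip.pinch_z is the distance from the TCP to the grasp point, in m); z points along the fingers, y is the line along which they close (so a half turn about z gives the same grasp; the last joint's range is limited). The gripper opens to 87 mm and grips with 3 to 60 N. Pads are 19 mm wide; open, the fingers measure 117 mm over their backs; the gripper's body (75 mm by 190 mm) begins 51 mm behind the grasp point.
Start: joints at [1.122, 0.333, 0.04, 1.465, -0.013, 1.343, -0.059], TCP at [0.223, -0.611, 0.223] pointing down, gripper open.
Joint ranges: [-2.58, 2.58], [-0.38, 2.09], [-1.3, 1.39], [0.25, 2.4], [-1.5, 4.64], [0.08, 2.09], [-2.65, 2.65]. Speed limits (rad/s): [2.22, 2.22, 2.79, 2.79, 3.14, 3.14, 3.14].

## Interface

Orientations are given as a unit quaternion [w, x, y, z].
In Python, from station import manip, cams, sign_off gives the robot as it stands.
- The arm moves only by the tool arm_command, never from a script. Its argument "increments" is a list of rows, each an object of numbers: "tx", "ty", "tz": the shift along the tool's x, y, z normalised to -1 to 1, where 1 is 0.04 m; "roll": the turn about the tool's z normalised to -1 to 1, where 1 is 0.08 rad; "jaw": the gripper's target within -1 to 1 (fully open at 1, half-way at 0, shut at -1). In form: [{"tx": .., "ty": .., "tz": .., "roll": .., "jaw": ..}, ...]. A call has 1 to 20 rows; each row shifts and turns the commanded pose from where the row before left it, along the tool's axes as they then stand; what a row does not reach is not made up. A row lasts 1/12 s, in which the tool goes at most 41.7 mm and 7.16 degrees, less where a joint would pass 70% of its speed; a pose out of reach is approached as far as the arm can. A call with a number of a shift or a turn outside -1 to 1 is refused whole. A call with a gripper value outside its range is refused whole. The fingers move at their own pace and stop on an object; "squeeze" is the grip in N (left out, the last holds). Time passes only in rows, so rows that do not move let the fingers close. It gives the time, the measured TCP pose, the force, the opening and the grip force at its end, in the units of the state.
- manip.observe(): the state, without advancing time (a new reading comes with each control period).
- cams.snapshot(name): name is "side" or "top" or "wrist"; returns the picture (400x640x3 uint8, red, green, blue); there is no depth.
- cams.camera_info(name): a dict with "fov_y" (degrees; the focal length in pixels is half the picture's height over the tangent of half this angle, whatever the lens; pixels are square), "cx", "cy" (the principal point, pixels), "R" (3x3) and "t" (3): a world point X has camera coordinates R X + t. Camera axes: x right, y down, z forward; pixel columns grow to the right and rows downward; lengths in m; the calibration is good to about 2 mm. A picture is of the moment at which its call begins: read the wrist's pose just before it. camera_info takes no time and is no camera call; for the wrist camera it gives the pose at the moment of the call.
- sign_off(): hands the job in; it is judged then, once.
The state is a dict: "t": time; "q": joint angles; "qvel": joint speeds; "tau": joint torques, N m; "tcp_pos": TCP position; "orientation": TCP orientation; "wrist_force": force on the tool from outside, world axes, zero at the start; "ft_torque": the same for the moment, N m; "width": finger opening in m; "gripper_force": force on a finger pad.
Only numpy, scipy, OpenCV 4.12 (cv2) and the standard library are available. Lean on these libraries where they do the work, as an engineer would, in place of code of your own. Each camera call takes 0.05 s, during which the arm holds its last target. There are 200 camera calls.

## Working session

There is one attempt and no reset: what is moved stays moved. The work goes in short steps, Python scripts to look and compute and a tool call to move; the robot and the scene stay as the last step left them, time stands still between calls to the robot, and variables do not carry over. Pictures are saved under pics/ and viewed, at most 14 in all, crops included, and the job is handed in when it is done.

Besides the shell and the picture viewer there is one more tool, called after "Emit:" as a command line: name --argument value ..., lists and objects as JSON in quotes. arm_command: Moves the arm, as the interface text tells. Scaled input: -1 to 1 covers 0.04 m each way for a shift and 0.08 rad each way for a turn. Its arguments: {"type":"object","properties":{"increments":{"type":"array","items":{"type":"object","properties":{"tx":{"type":"number","minimum":-1,"maximum":1},"ty":{"type":"number","minimum":-1,"maximum":1},"tz":{"type":"number","minimum":-1,"maximum":1},"roll":{"type":"number","minimum":-1,"maximum":1},"jaw":{"type":"number"}}}},"squeeze":{"type":"number"}},"required":["increments"]}

```bash
mkdir -p pics; ls; python3 - <<'E'
from station import manip,cams
import cv2
s=manip.observe();print(s,manip.pinch_z)
for n in["top","side","wrist"]:
    i=cams.camera_info(n);print(n,i)
    p=cams.snapshot(n);cv2.imwrite(f"pics/{n}0.png",p[:,:,::-1])
E
```

```text
pics
{'t': 0.0, 'q': array([ 1.12177035,  0.33392105,  0.03983009,  1.46626126, -0.01339629,
        1.34330752, -0.05847764]), 'qvel': array([-1.81914153e-04,  6.15132471e-05, -6.35872155e-04, -1.07340380e-03,
       -1.61669855e-03, -3.62760208e-04, -1.50663009e-03]), 'tau': array([-1.05661311e-03, -6.56364083e+01,  1.33422442e+00, -4.03807104e+01,
       -5.97867114e-02,  4.46645077e-02,  1.92856351e-04]), 'tcp_pos': array([ 0.22261279, -0.61019103,  0.22165702]), 'orientation': array([-7.93143249e-04,  9.84737232e-01,  1.74045738e-01, -1.91167015e-04]), 'wrist_force': array([ 0.79358221, -0.57877398,  0.90039748]), 'ft_torque': array([-0.01825848,  0.02595324, -0.00504919]), 'gripper_force': 0.0, 'width': 0.08683518894871778} 0.0187
top {'fov_y': 57.63765432841809, 'cx': 320.94252954987707, 'cy': 200.44469195726276, 'R': array([[ 0.02888192, -0.9995787 , -0.00287391],
       [-0.99061894, -0.02823862, -0.13370374],
       [ 0.13356626,  0.00670857, -0.99101718]]), 't': array([0.00189416, 0.53808327, 0.9065369 ])}
side {'fov_y': 55.28070216799478, 'cx': 320.54762543083774, 'cy': 199.30326979428452, 'R': array([[-0.75374428, -0.65711052,  0.00867915],
       [-0.52254921,  0.59128125, -0.61427096],
       [ 0.39851209, -0.4675385 , -0.78904744]]), 't': array([0.40992198, 0.29805227, 0.65854117])}
wrist {'fov_y': 62.35549096813244, 'cx': 321.6498199313604, 'cy': 192.67167977154494, 'R': array([[ 0.34257723, -0.93948751, -0.00201432],
       [-0.90085586, -0.32909749,  0.28311405],
       [-0.26664502, -0.09517381, -0.95908414]]), 't': array([-0.64888185, -0.03396695,  0.39153114])}
```

View pics/top0.png

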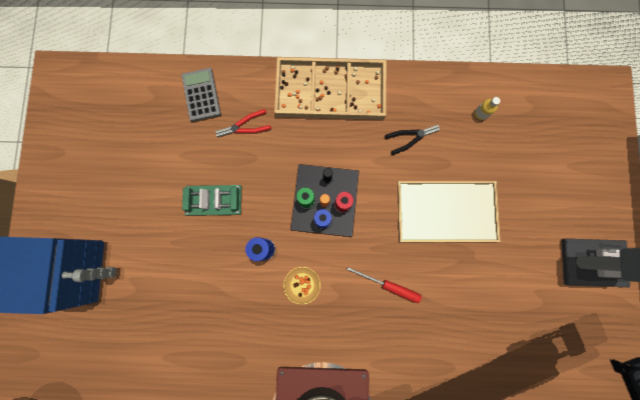

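View pics/side0.png

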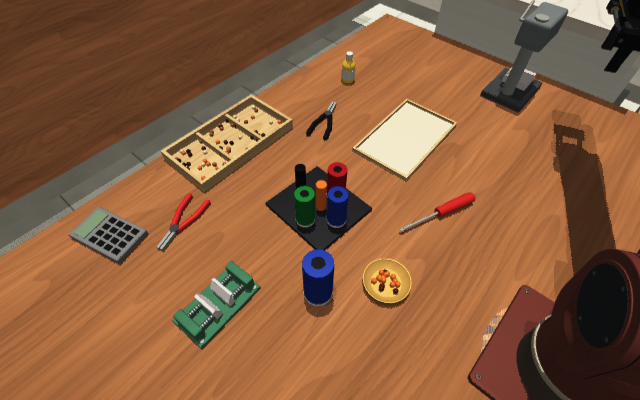

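The top view shows the board at about (325,200), with blue in front (322,217), green left (305,196), crimson right (344,200), amber (324,199) and black (327,174). The tray is at right (448,212) and the clamp at left (212,200). The larger blue decoy at (259,249) is to be left alone. Next I'll measure from an enlarged crop.

```bash
cat > h.py <<'E'
import numpy as np,cv2
from station import manip,cams
def ray(name,uv,z,info=None):
    i=info or cams.camera_info(name);f=200/np.tan(np.radians(i["fov_y"])/2)
    R=np.array(i["R"]);t=np.array(i["t"]);c=-R.T@t
    d=R.T@np.array([(uv[0]-i["cx"])/f,(uv[1]-i["cy"])/f,1]);return c+d*(z-c[2])/d[2]
def pix(name,X,info=None):
    i=info or cams.camera_info(name);f=200/np.tan(np.radians(i["fov_y"])/2)
    p=np.array(i["R"])@X+i["t"];return p[:2]/p[2]*f+[i["cx"],i["cy"]]
def yaw():
    w,x,y,z=manip.observe()["orientation"];return np.arctan2(2*(x*y+w*z),1-2*(y*y+z*z))
def go(x,y,z,yw=None):  # units (1=40mm /0.08rad) from here, tool axes as now
    s=manip.observe();a=yaw();d=np.array([x,y,z])-s["tcp_pos"]
    r=0 if yw is None else ((yw-a+np.pi/2)%np.pi-np.pi/2)
    for n,b in(("now",a),("after roll",a+r)):
        print(n,"tx %.2f ty %.2f tz %.2f"%((d[0]*np.cos(b)+d[1]*np.sin(b))/.04,(d[0]*np.sin(b)-d[1]*np.cos(b))/.04,-d[2]/.04),end=" | ")
    print("roll units %.2f"%(-r/.08),"yaw",round(a,3),"t",s["t"])
E
python3 - <<'E'
import cv2
p=cv2.imread("pics/top0.png")
a=cv2.resize(p[155:245,285:365],None,fx=5,fy=5,interpolation=2)
b=cv2.resize(p[175:225,175:250],None,fx=5,fy=5,interpolation=2)
c=cv2.resize(p[170:250,390:505],None,fx=3,fy=3,interpolation=2)
import numpy as np
o=np.zeros((600,800,3),np.uint8);o[:450,:400]=a;o[:250,410:785]=b;o[260:500,410:755]=c
cv2.imwrite("pics/crop1.png",o)
E
```

```text
(no output)
```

View pics/crop1.png

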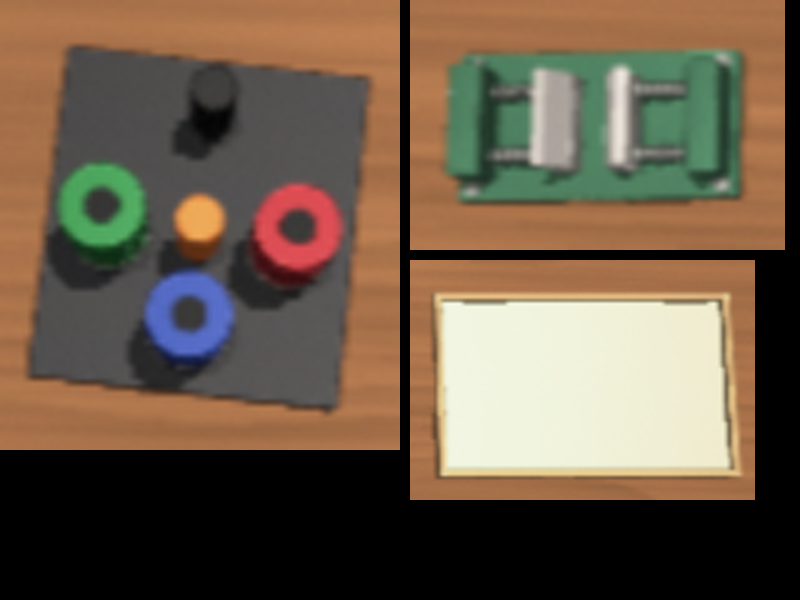

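```bash
python3 - <<'E'
from h import *
P=lambda u,v,z,f=5,ox=285,oy=155:ray("top",((u+.5)/f-.5+ox,(v+.5)/f-.5+oy),z)
g=P(101,206,.1);c=P(298,227,.1);b=P(189,314,.1);a=P(199,218,.09);k=P(214,87,.09)
for n,x in zip("gcbak",(g,c,b,a,k)):print(n,x.round(4),np.linalg.norm(x[:2]-a[:2]).round(4))
print("axis gc yaw",np.arctan2(*(g-c)[[1,0]])-np.pi/2,"ka",np.arctan2(*(k-a)[[1,0]]), "mid",(g+c)/2)
T=[P(u-410,v-260,.012,3,390,170) for u,v in((435,294),(729,294),(741,475),(438,476))];T=np.array(T);print(T.round(4),T.mean(0))
C=np.array([P(u-410,v,.01,5,175,175) for u,v in((741,52),(738,202),(462,202))]);print(C.round(4),(C[0]+C[2])/2)
E
```

```text
g [0.5394 0.0563 0.1   ] 0.0477
c [ 0.5319 -0.0392  0.1   ] 0.0481
b [0.4882 0.0122 0.1   ] 0.0482
a [0.5363 0.0087 0.09  ] 0.0
k [0.6019 0.0031 0.09  ] 0.0658
axis gc yaw -0.0787883716197717 ka -0.0852709639125369 mid [0.53565545 0.00852325 0.1       ]
[[ 0.5995 -0.1873  0.012 ]
 [ 0.6069 -0.4492  0.012 ]
 [ 0.4465 -0.454   0.012 ]
 [ 0.438  -0.19    0.012 ]] [ 0.52271281 -0.32010699  0.012     ]
[[0.577  0.2336 0.01  ]
 [0.4963 0.2305 0.01  ]
 [0.4921 0.3771 0.01  ]] [0.53453883 0.30535467 0.01      ]
```

Emit:
arm_command --increments '[{"roll": 0.9,"jaw": 1},{"roll": 0.9,"jaw": 1},{"roll": 0.9,"jaw": 1},{"roll": 0.9,"jaw": 1},{"roll": 0.9,"jaw": 1},{"roll": 0.9,"jaw": 1},{"jaw": 1}]' --squeeze 15

```text
invalid input
```

```bash
python3 -c "
from h import *
go(.488,.012,.2,-.08)"
```

```text
now tx 11.56 ty -12.34 tz 0.55 | after roll tx 5.37 ty -16.04 tz 0.55 | roll units 5.37 yaw 0.35 t 0.15
```

Emit:
arm_command --increments '[{"tx": 0,"ty": 0,"tz": 0,"roll": 0.9,"jaw": 1},{"tx": 0,"ty": 0,"tz": 0,"roll": 0.9,"jaw": 1},{"tx": 0,"ty": 0,"tz": 0,"roll": 0.9,"jaw": 1},{"tx": 0,"ty": 0,"tz": 0,"roll": 0.9,"jaw": 1},{"tx": 0,"ty": 0,"tz": 0,"roll": 0.9,"jaw": 1},{"tx": 0,"ty": 0,"tz": 0,"roll": 0.9,"jaw": 1},{"tx": 0,"ty": 0,"tz": 0,"roll": 0,"jaw": 1}]' --squeeze 15

```text
t: 0.73
tcp_pos: [0.2227, -0.6105, 0.2222]
orientation: [-0.0, 0.999, -0.043, -0.0]
wrist_force: [-1.7, -0.1, 0.3]
width: 0.087
gripper_force: 0.0
```

```bash
python3 -c "
from h import *
go(.488,.012,.2,-.08)"
```

```text
now tx 5.28 ty -16.07 tz 0.55 | after roll tx 5.37 ty -16.04 tz 0.55 | roll units -0.07 yaw -0.086 t 0.7333
```

Emit:
arm_command --increments '[{"tx": 0.29,"ty": -0.89,"tz": 0,"roll": 0,"jaw": 1},{"tx": 0.29,"ty": -0.89,"tz": 0,"roll": 0,"jaw": 1},{"tx": 0.29,"ty": -0.89,"tz": 0,"roll": 0,"jaw": 1},{"tx": 0.29,"ty": -0.89,"tz": 0,"roll": 0,"jaw": 1},{"tx": 0.29,"ty": -0.89,"tz": 0,"roll": 0,"jaw": 1},{"tx": 0.29,"ty": -0.89,"tz": 0,"roll": 0,"jaw": 1},{"tx": 0.29,"ty": -0.89,"tz": 0,"roll": 0,"jaw": 1},{"tx": 0.29,"ty": -0.89,"tz": 0,"roll": 0,"jaw": 1},{"tx": 0.29,"ty": -0.89,"tz": 0,"roll": 0,"jaw": 1},{"tx": 0.29,"ty": -0.89,"tz": 0,"roll": 0,"jaw": 1},{"tx": 0.29,"ty": -0.89,"tz": 0,"roll": 0,"jaw": 1},{"tx": 0.29,"ty": -0.89,"tz": 0,"roll": 0,"jaw": 1},{"tx": 0.29,"ty": -0.89,"tz": 0,"roll": 0,"jaw": 1},{"tx": 0.29,"ty": -0.89,"tz": 0,"roll": 0,"jaw": 1},{"tx": 0.29,"ty": -0.89,"tz": 0,"roll": 0,"jaw": 1},{"tx": 0.29,"ty": -0.89,"tz": 0,"roll": 0,"jaw": 1},{"tx": 0.29,"ty": -0.89,"tz": 0,"roll": 0,"jaw": 1},{"tx": 0.29,"ty": -0.89,"tz": 0,"roll": 0,"jaw": 1},{"tx": 0,"ty": 0,"tz": 0,"roll": 0,"jaw": 1},{"tx": 0,"ty": 0,"tz": 0,"roll": 0,"jaw": 1}]'

```text
t: 2.4
tcp_pos: [0.4837, 0.0132, 0.2224]
orientation: [-0.0, 0.999, -0.038, -0.0]
wrist_force: [-0.5, -0.9, -0.5]
width: 0.087
gripper_force: 0.0
```

```bash
python3 -c "
from h import *
i=cams.camera_info('wrist');p=cams.snapshot('wrist');import json
json.dump({k:np.array(v).tolist() for k,v in i.items()},open('w1.json','w'))
p=np.ascontiguousarray(p[:,:,::-1])
for X in([.5394,.0563,.1],[.5319,-.0392,.1],[.4882,.0122,.1],[.5363,.0087,.09],[.6019,.0031,.09]):
    q=pix('wrist',np.array(X),i);print(q);cv2.circle(p,tuple(q.round().astype(int).tolist()),3,(255,255,255),1)
cv2.imwrite('pics/w1.png',p)
go(.488,.012,.0513,-.08)"
```

```text
[266.60145033 126.76445714]
[379.60391193 127.09918688]
[322.9693854 181.3150038]
[322.83845986 125.13519353]
[323.69324161  43.46254169]
now tx 0.11 ty -0.03 tz 4.28 | after roll tx 0.11 ty -0.03 tz 4.28 | roll units 0.02 yaw -0.079 t 2.45
```

View pics/w1.png

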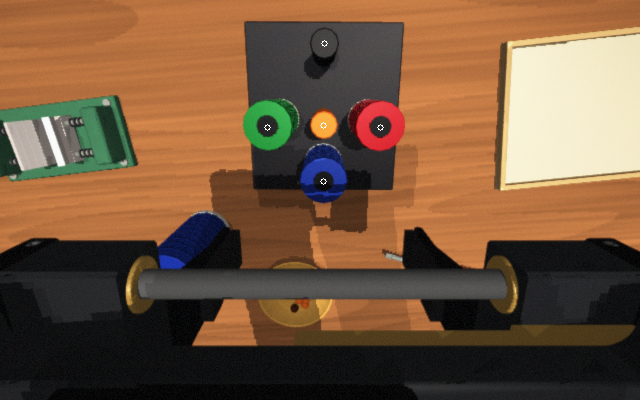

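```bash
python3 - <<'E'
from h import *
s=cv2.imread("pics/side0.png");t=cv2.imread("pics/top0.png")
# decoy: side top-ellipse centre ~ (318,260); top-view hole ~ (258,249)
for z in(.1,.11,.12,.13,.14,.15):print(z,ray("side",(318,261),z)[:2].round(3),ray("top",(258.5,248.5),z)[:2].round(3))
print(ray("top",(245,248.5),.12),ray("top",(272,248.5),.12))
E
```

```text
0.1 [0.418 0.153] [0.41  0.162]
0.11 [0.414 0.157] [0.41 0.16]
0.12 [0.41  0.161] [0.41  0.158]
0.13 [0.407 0.165] [0.41  0.157]
0.14 [0.403 0.17 ] [0.41  0.155]
0.15 [0.4   0.174] [0.41  0.153]
[0.40901038 0.18966248 0.12      ] [0.41082012 0.12701236 0.12      ]
```

The marks fall on the object centres to about a pixel. The decoy, at (.41,.159), clears the gripper's body. I'll descend and grip blue.

Emit:
arm_command --increments '[{"tx": 0.11,"ty": -0.02,"tz": 0,"roll": 0,"jaw": 1},{"tx": 0,"ty": 0,"tz": 0.9,"roll": 0,"jaw": 1},{"tx": 0,"ty": 0,"tz": 0.9,"roll": 0,"jaw": 1},{"tx": 0,"ty": 0,"tz": 0.8,"roll": 0,"jaw": 1},{"tx": 0,"ty": 0,"tz": 0.8,"roll": 0,"jaw": 1},{"tx": 0,"ty": 0,"tz": 0.75,"roll": 0,"jaw": 1},{"tx": 0,"ty": 0,"tz": 0,"roll": 0,"jaw": 1},{"tx": 0,"ty": 0,"tz": 0,"roll": 0,"jaw": -1},{"tx": 0,"ty": 0,"tz": 0,"roll": 0,"jaw": -1},{"tx": 0,"ty": 0,"tz": 0,"roll": 0,"jaw": -1},{"tx": 0,"ty": 0,"tz": 0,"roll": 0,"jaw": -1},{"tx": 0,"ty": 0,"tz": 0,"roll": 0,"jaw": -1},{"tx": 0,"ty": 0,"tz": 0,"roll": 0,"jaw": -1},{"tx": 0,"ty": 0,"tz": 0,"roll": 0,"jaw": -1},{"tx": 0,"ty": 0,"tz": 0,"roll": 0,"jaw": -1}]' --squeeze 15

```text
t: 3.7
tcp_pos: [0.488, 0.0113, 0.0568]
orientation: [0.0, 0.999, -0.041, 0.0]
wrist_force: [-0.3, -1.2, -0.4]
width: 0.0417
gripper_force: 10.9
```

Emit:
arm_command --increments '[{"tx": 0,"ty": 0,"tz": -0.5,"roll": 0,"jaw": -1},{"tx": 0,"ty": 0,"tz": -0.9,"roll": 0,"jaw": -1},{"tx": 0,"ty": 0,"tz": -1,"roll": 0,"jaw": -1},{"tx": 0,"ty": 0,"tz": -1,"roll": 0,"jaw": -1},{"tx": 0.16,"ty": 0.77,"tz": 0,"roll": 0,"jaw": -1},{"tx": 0.16,"ty": 0.77,"tz": 0,"roll": 0,"jaw": -1},{"tx": 0.16,"ty": 0.77,"tz": 0,"roll": 0,"jaw": -1},{"tx": 0.16,"ty": 0.77,"tz": 0,"roll": 0,"jaw": -1},{"tx": 0.16,"ty": 0.77,"tz": 0,"roll": 0,"jaw": -1},{"tx": 0.16,"ty": 0.77,"tz": 0,"roll": 0,"jaw": -1},{"tx": 0.16,"ty": 0.77,"tz": 0,"roll": 0,"jaw": -1},{"tx": 0.16,"ty": 0.77,"tz": 0,"roll": 0,"jaw": -1},{"tx": 0,"ty": 0,"tz": 0.9,"roll": 0,"jaw": -1},{"tx": 0,"ty": 0,"tz": 0.9,"roll": 0,"jaw": -1},{"tx": 0,"ty": 0,"tz": 0.8,"roll": 0,"jaw": -1},{"tx": 0,"ty": 0,"tz": 0,"roll": 0,"jaw": -1}]'

```text
t: 5.03
tcp_pos: [0.5144, -0.237, 0.082]
orientation: [-0.002, 0.999, -0.041, -0.005]
wrist_force: [-1.0, 0.4, -2.9]
width: 0.0417
gripper_force: 15.0
```

Emit:
arm_command --increments '[{"tx": 0,"ty": 0,"tz": 0.4,"roll": 0,"jaw": -1},{"tx": 0,"ty": 0,"tz": 0.3,"roll": 0,"jaw": -1},{"tx": 0,"ty": 0,"tz": 0.04,"roll": 0,"jaw": -1},{"tx": 0,"ty": 0,"tz": 0,"roll": 0,"jaw": -1},{"tx": 0,"ty": 0,"tz": 0,"roll": 0,"jaw": -1}]'

```text
t: 5.45
tcp_pos: [0.5193, -0.2386, 0.0602]
orientation: [0.0, 0.999, -0.041, 0.001]
wrist_force: [0.5, 0.1, -0.3]
width: 0.0419
gripper_force: 15.0
```

Emit:
arm_command --increments '[{"tx": 0,"ty": 0,"tz": 0.21,"roll": 0,"jaw": -1},{"tx": 0,"ty": 0,"tz": 0,"roll": 0,"jaw": -1},{"tx": 0,"ty": 0,"tz": 0,"roll": 0,"jaw": -1},{"tx": 0,"ty": 0,"tz": 0,"roll": 0,"jaw": 1},{"tx": 0,"ty": 0,"tz": 0,"roll": 0,"jaw": 1},{"tx": 0,"ty": 0,"tz": 0,"roll": 0,"jaw": 1},{"tx": 0,"ty": 0,"tz": 0,"roll": 0,"jaw": 1},{"tx": 0,"ty": 0,"tz": -0.5,"roll": 0,"jaw": 1},{"tx": 0,"ty": 0,"tz": -1,"roll": 0,"jaw": 1},{"tx": 0,"ty": 0,"tz": -1,"roll": 0,"jaw": 1},{"tx": 0,"ty": 0,"tz": -1,"roll": 0,"jaw": 1},{"tx": 0,"ty": 0,"tz": 0,"roll": 0,"jaw": 1}]'

```text
t: 6.45
tcp_pos: [0.5224, -0.2397, 0.1992]
orientation: [0.002, 0.999, -0.041, 0.005]
wrist_force: [1.2, -0.2, 0.5]
width: 0.0854
gripper_force: 0.0
```

```bash
python3 -c "
from h import *
go(.5320,-.0392,.19,1.49)"
```

```text
now tx -0.17 ty -5.01 tz 0.23 | after roll tx -5.01 ty 0.17 tz 0.23 | roll units 19.62 yaw -0.082 t 6.45
```

Emit:
arm_command --increments '[{"tx": 0,"ty": 0,"tz": 0,"roll": -0.98,"jaw": 1},{"tx": 0,"ty": 0,"tz": 0,"roll": -0.98,"jaw": 1},{"tx": 0,"ty": 0,"tz": 0,"roll": -0.98,"jaw": 1},{"tx": 0,"ty": 0,"tz": 0,"roll": -0.98,"jaw": 1},{"tx": 0,"ty": 0,"tz": 0,"roll": -0.98,"jaw": 1},{"tx": 0,"ty": 0,"tz": 0,"roll": -0.98,"jaw": 1},{"tx": 0,"ty": 0,"tz": 0,"roll": -0.98,"jaw": 1},{"tx": 0,"ty": 0,"tz": 0,"roll": -0.98,"jaw": 1},{"tx": 0,"ty": 0,"tz": 0,"roll": -0.98,"jaw": 1},{"tx": 0,"ty": 0,"tz": 0,"roll": -0.98,"jaw": 1},{"tx": 0,"ty": 0,"tz": 0,"roll": -0.98,"jaw": 1},{"tx": 0,"ty": 0,"tz": 0,"roll": -0.98,"jaw": 1},{"tx": 0,"ty": 0,"tz": 0,"roll": -0.98,"jaw": 1},{"tx": 0,"ty": 0,"tz": 0,"roll": -0.98,"jaw": 1},{"tx": 0,"ty": 0,"tz": 0,"roll": -0.98,"jaw": 1},{"tx": 0,"ty": 0,"tz": 0,"roll": -0.98,"jaw": 1},{"tx": 0,"ty": 0,"tz": 0,"roll": -0.98,"jaw": 1},{"tx": 0,"ty": 0,"tz": 0,"roll": -0.98,"jaw": 1},{"tx": 0,"ty": 0,"tz": 0,"roll": -0.98,"jaw": 1},{"tx": 0,"ty": 0,"tz": 0,"roll": -0.98,"jaw": 1}]'

```text
t: 8.12
tcp_pos: [0.5186, -0.2385, 0.1903]
orientation: [-0.0, 0.735, 0.678, -0.0]
wrist_force: [0.5, -0.7, 0.0]
width: 0.0869
gripper_force: 0.0
```

Emit:
arm_command --increments '[{"tx": 0.9,"ty": 0,"tz": 0,"roll": 0,"jaw": 1},{"tx": 0.9,"ty": 0,"tz": 0,"roll": 0,"jaw": 1},{"tx": 0.9,"ty": 0,"tz": 0,"roll": 0,"jaw": 1},{"tx": 0.9,"ty": 0,"tz": 0,"roll": 0,"jaw": 1},{"tx": 0.9,"ty": 0,"tz": 0,"roll": 0,"jaw": 1},{"tx": 0.5,"ty": -0.16,"tz": 0,"roll": 0,"jaw": 1},{"tx": 0,"ty": 0,"tz": 0,"roll": 0,"jaw": 1},{"tx": 0,"ty": 0,"tz": 0,"roll": 0,"jaw": 1}]'

```text
t: 8.78
tcp_pos: [0.5292, -0.0374, 0.1906]
orientation: [0.0, 0.736, 0.677, -0.0]
wrist_force: [-0.2, -1.4, -0.8]
width: 0.0871
gripper_force: 0.0
```

```bash
python3 -c "
from h import *
cv2.imwrite('pics/t2.png',cams.snapshot('top')[150:270,280:520,::-1].repeat(3,0).repeat(3,1))
go(.5320,-.0392,.0565,1.49)"
```

```text
now tx -0.00 ty 0.07 tz 3.35 | after roll tx -0.00 ty 0.07 tz 3.35 | roll units -0.05 yaw 1.486 t 8.8333
```

View pics/t2.png

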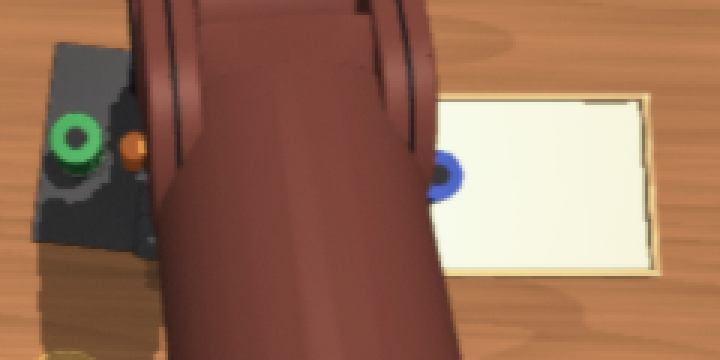

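The picture shows blue upright in the tray, with green and amber in place. Now crimson.

Emit:
arm_command --increments '[{"tx": 0,"ty": 0.06,"tz": 0.5,"roll": 0,"jaw": 1},{"tx": 0,"ty": 0,"tz": 0.8,"roll": 0,"jaw": 1},{"tx": 0,"ty": 0,"tz": 0.8,"roll": 0,"jaw": 1},{"tx": 0,"ty": 0,"tz": 0.7,"roll": 0,"jaw": 1},{"tx": 0,"ty": 0,"tz": 0.55,"roll": 0,"jaw": 1},{"tx": 0,"ty": 0,"tz": 0,"roll": 0,"jaw": 1},{"tx": 0,"ty": 0,"tz": 0,"roll": 0,"jaw": -1},{"tx": 0,"ty": 0,"tz": 0,"roll": 0,"jaw": -1},{"tx": 0,"ty": 0,"tz": 0,"roll": 0,"jaw": -1},{"tx": 0,"ty": 0,"tz": 0,"roll": 0,"jaw": -1},{"tx": 0,"ty": 0,"tz": 0,"roll": 0,"jaw": -1},{"tx": 0,"ty": 0,"tz": 0,"roll": 0,"jaw": -1},{"tx": 0,"ty": 0,"tz": 0,"roll": 0,"jaw": -1},{"tx": 0,"ty": 0,"tz": 0,"roll": 0,"jaw": -1}]'

```text
t: 10.0
tcp_pos: [0.5318, -0.0388, 0.0568]
orientation: [0.0, 0.736, 0.676, 0.0]
wrist_force: [0.2, 0.7, -1.0]
width: 0.0419
gripper_force: 11.4
```

Emit:
arm_command --increments '[{"tx": 0,"ty": 0,"tz": -0.5,"roll": 0,"jaw": -1},{"tx": 0,"ty": 0,"tz": -0.9,"roll": 0,"jaw": -1},{"tx": 0,"ty": 0,"tz": -1,"roll": 0,"jaw": -1},{"tx": 0,"ty": 0,"tz": -1,"roll": 0,"jaw": -1},{"tx": 0,"ty": 0,"tz": 0,"roll": 0,"jaw": -1}]'

```text
t: 10.42
tcp_pos: [0.5354, -0.0384, 0.2003]
orientation: [0.004, 0.736, 0.677, 0.003]
wrist_force: [1.6, 0.4, -0.3]
width: 0.0416
gripper_force: 15.0
```

```bash
python3 -c "
from h import *
go(.523,-.322,.0515)"
```

```text
now tx -7.09 ty 0.29 tz 3.72 | after roll tx -7.09 ty 0.29 tz 3.72 | roll units 0.00 yaw 1.486 t 10.4167
```

Emit:
arm_command --increments '[{"tx": -0.9,"ty": 0.05,"tz": 0,"roll": 0,"jaw": -1},{"tx": -0.9,"ty": 0.05,"tz": 0,"roll": 0,"jaw": -1},{"tx": -0.9,"ty": 0.05,"tz": 0,"roll": 0,"jaw": -1},{"tx": -0.9,"ty": 0.05,"tz": 0,"roll": 0,"jaw": -1},{"tx": -0.9,"ty": 0.05,"tz": 0,"roll": 0,"jaw": -1},{"tx": -0.9,"ty": 0.05,"tz": 0,"roll": 0,"jaw": -1},{"tx": -0.9,"ty": 0,"tz": 0,"roll": 0,"jaw": -1},{"tx": -0.8,"ty": 0,"tz": 0,"roll": 0,"jaw": -1},{"tx": 0,"ty": 0,"tz": 0.8,"roll": 0,"jaw": -1},{"tx": 0,"ty": 0,"tz": 0.9,"roll": 0,"jaw": -1},{"tx": 0,"ty": 0,"tz": 0.8,"roll": 0,"jaw": -1},{"tx": 0,"ty": 0,"tz": 0.5,"roll": 0,"jaw": -1},{"tx": 0,"ty": 0,"tz": 0.3,"roll": 0,"jaw": -1},{"tx": 0,"ty": 0,"tz": 0.1,"roll": 0,"jaw": -1},{"tx": 0,"ty": 0,"tz": 0,"roll": 0,"jaw": -1},{"tx": 0,"ty": 0,"tz": 0,"roll": 0,"jaw": -1},{"tx": 0,"ty": 0,"tz": 0,"roll": 0,"jaw": -1}]'

```text
t: 11.83
tcp_pos: [0.5207, -0.3233, 0.0583]
orientation: [0.001, 0.736, 0.676, 0.0]
wrist_force: [0.7, -0.7, 0.1]
width: 0.0414
gripper_force: 15.0
```

Emit:
arm_command --increments '[{"tx": 0,"ty": 0,"tz": 0.14,"roll": 0,"jaw": -1},{"tx": 0,"ty": 0,"tz": 0,"roll": 0,"jaw": -1},{"tx": 0,"ty": 0,"tz": 0,"roll": 0,"jaw": -1},{"tx": 0,"ty": 0,"tz": 0,"roll": 0,"jaw": 1},{"tx": 0,"ty": 0,"tz": 0,"roll": 0,"jaw": 1},{"tx": 0,"ty": 0,"tz": 0,"roll": 0,"jaw": 1},{"tx": 0,"ty": 0,"tz": 0,"roll": 0,"jaw": 1},{"tx": 0,"ty": 0,"tz": -0.5,"roll": 0,"jaw": 1},{"tx": 0,"ty": 0,"tz": -1,"roll": 0,"jaw": 1},{"tx": 0,"ty": 0,"tz": -1,"roll": 0,"jaw": 1},{"tx": 0,"ty": 0,"tz": -1,"roll": 0,"jaw": 1},{"tx": 0,"ty": 0,"tz": 0,"roll": 0,"jaw": 1},{"tx": 0,"ty": 0,"tz": 0,"roll": 0,"jaw": 1},{"tx": 0,"ty": 0,"tz": 0,"roll": 0,"jaw": 1}]'

```text
t: 13.0
tcp_pos: [0.5194, -0.3229, 0.1907]
orientation: [0.0, 0.737, 0.676, -0.0]
wrist_force: [-0.5, 0.0, -0.2]
width: 0.0866
gripper_force: 0.0
```

```bash
python3 -c "
from h import *
go(.5392,.0563,.0568,1.49)"
```

```text
now tx 9.49 ty -0.31 tz 3.35 | after roll tx 9.49 ty -0.27 tz 3.35 | roll units -0.05 yaw 1.486 t 13.0
```

Emit:
arm_command --increments '[{"tx": 0.9,"ty": -0.03,"tz": 0,"roll": 0,"jaw": 1},{"tx": 0.9,"ty": -0.03,"tz": 0,"roll": 0,"jaw": 1},{"tx": 0.9,"ty": -0.03,"tz": 0,"roll": 0,"jaw": 1},{"tx": 0.9,"ty": -0.03,"tz": 0,"roll": 0,"jaw": 1},{"tx": 0.9,"ty": -0.03,"tz": 0,"roll": 0,"jaw": 1},{"tx": 0.9,"ty": -0.03,"tz": 0,"roll": 0,"jaw": 1},{"tx": 0.9,"ty": -0.03,"tz": 0,"roll": 0,"jaw": 1},{"tx": 0.9,"ty": -0.03,"tz": 0,"roll": 0,"jaw": 1},{"tx": 0.9,"ty": -0.03,"tz": 0,"roll": 0,"jaw": 1},{"tx": 0.9,"ty": -0.03,"tz": 0,"roll": 0,"jaw": 1},{"tx": 0.49,"ty": 0,"tz": 0,"roll": 0,"jaw": 1},{"tx": 0,"ty": 0,"tz": 0,"roll": 0,"jaw": 1},{"tx": 0,"ty": 0,"tz": 0,"roll": 0,"jaw": 1},{"tx": 0,"ty": 0,"tz": 0,"roll": 0,"jaw": 1}]'

```text
t: 14.17
tcp_pos: [0.5393, 0.0553, 0.1897]
orientation: [-0.001, 0.737, 0.676, -0.001]
wrist_force: [0.2, -1.0, 0.0]
width: 0.0869
gripper_force: 0.0
```

```bash
python3 -c "
from h import *
go(.5392,.0563,.0568,1.49)"
```

```text
now tx 0.03 ty -0.00 tz 3.32 | after roll tx 0.03 ty -0.00 tz 3.32 | roll units -0.06 yaw 1.485 t 14.1667
```

Emit:
arm_command --increments '[{"tx": 0.02,"ty": 0,"tz": 0.5,"roll": 0,"jaw": 1},{"tx": 0,"ty": 0,"tz": 0.8,"roll": 0,"jaw": 1},{"tx": 0,"ty": 0,"tz": 0.8,"roll": 0,"jaw": 1},{"tx": 0,"ty": 0,"tz": 0.7,"roll": 0,"jaw": 1},{"tx": 0,"ty": 0,"tz": 0.53,"roll": 0,"jaw": 1},{"tx": 0,"ty": 0,"tz": 0,"roll": 0,"jaw": 1},{"tx": 0,"ty": 0,"tz": 0,"roll": 0,"jaw": -1},{"tx": 0,"ty": 0,"tz": 0,"roll": 0,"jaw": -1},{"tx": 0,"ty": 0,"tz": 0,"roll": 0,"jaw": -1},{"tx": 0,"ty": 0,"tz": 0,"roll": 0,"jaw": -1},{"tx": 0,"ty": 0,"tz": 0,"roll": 0,"jaw": -1},{"tx": 0,"ty": 0,"tz": 0,"roll": 0,"jaw": -1},{"tx": 0,"ty": 0,"tz": 0,"roll": 0,"jaw": -1},{"tx": 0,"ty": 0,"tz": 0,"roll": 0,"jaw": -1}]'

```text
t: 15.33
tcp_pos: [0.54, 0.0572, 0.058]
orientation: [0.0, 0.737, 0.676, 0.0]
wrist_force: [-0.0, 0.4, -1.4]
width: 0.0418
gripper_force: 10.7
```

Emit:
arm_command --increments '[{"tx": 0,"ty": 0,"tz": -0.5,"roll": 0,"jaw": -1},{"tx": 0,"ty": 0,"tz": -0.9,"roll": 0,"jaw": -1},{"tx": 0,"ty": 0,"tz": -1,"roll": 0,"jaw": -1},{"tx": 0,"ty": 0,"tz": -1,"roll": 0,"jaw": -1},{"tx": 0,"ty": 0,"tz": 0,"roll": 0,"jaw": -1},{"tx": 0,"ty": 0,"tz": 0,"roll": 0,"jaw": -1},{"tx": 0,"ty": 0,"tz": 0,"roll": 0,"jaw": -1}]'

```text
t: 15.92
tcp_pos: [0.5396, 0.057, 0.1932]
orientation: [-0.0, 0.737, 0.676, -0.0]
wrist_force: [-0.3, 0.6, -1.5]
width: 0.0418
gripper_force: 15.0
```

```bash
python3 -c "
from h import *
go(.523,-.404,.0515)"
```

```text
now tx -11.52 ty 0.57 tz 3.54 | after roll tx -11.52 ty 0.57 tz 3.54 | roll units 0.00 yaw 1.486 t 15.9167
```

Emit:
arm_command --increments '[{"tx": -0.96,"ty": 0.05,"tz": 0,"roll": 0,"jaw": -1},{"tx": -0.96,"ty": 0.05,"tz": 0,"roll": 0,"jaw": -1},{"tx": -0.96,"ty": 0.05,"tz": 0,"roll": 0,"jaw": -1},{"tx": -0.96,"ty": 0.05,"tz": 0,"roll": 0,"jaw": -1},{"tx": -0.96,"ty": 0.05,"tz": 0,"roll": 0,"jaw": -1},{"tx": -0.96,"ty": 0.05,"tz": 0,"roll": 0,"jaw": -1},{"tx": -0.96,"ty": 0.05,"tz": 0,"roll": 0,"jaw": -1},{"tx": -0.96,"ty": 0.05,"tz": 0,"roll": 0,"jaw": -1},{"tx": -0.96,"ty": 0.05,"tz": 0,"roll": 0,"jaw": -1},{"tx": -0.96,"ty": 0.05,"tz": 0,"roll": 0,"jaw": -1},{"tx": -0.96,"ty": 0.05,"tz": 0,"roll": 0,"jaw": -1},{"tx": -0.96,"ty": 0.02,"tz": 0,"roll": 0,"jaw": -1},{"tx": 0,"ty": 0,"tz": 0.8,"roll": 0,"jaw": -1},{"tx": 0,"ty": 0,"tz": 0.9,"roll": 0,"jaw": -1},{"tx": 0,"ty": 0,"tz": 0.8,"roll": 0,"jaw": -1},{"tx": 0,"ty": 0,"tz": 0.5,"roll": 0,"jaw": -1},{"tx": 0,"ty": 0,"tz": 0.3,"roll": 0,"jaw": -1},{"tx": 0,"ty": 0,"tz": 0.1,"roll": 0,"jaw": -1},{"tx": 0,"ty": 0,"tz": 0,"roll": 0,"jaw": -1},{"tx": 0,"ty": 0,"tz": 0,"roll": 0,"jaw": -1}]'

```text
t: 17.58
tcp_pos: [0.5241, -0.404, 0.0586]
orientation: [0.0, 0.736, 0.676, 0.0]
wrist_force: [-0.2, -0.1, -1.1]
width: 0.0414
gripper_force: 15.0
```

Emit:
arm_command --increments '[{"tx": 0,"ty": 0,"tz": 0.12,"roll": 0,"jaw": -1},{"tx": 0,"ty": 0,"tz": 0,"roll": 0,"jaw": -1},{"tx": 0,"ty": 0,"tz": 0,"roll": 0,"jaw": -1}]'

```text
t: 17.83
tcp_pos: [0.5237, -0.4041, 0.0537]
orientation: [0.0, 0.737, 0.676, 0.0]
wrist_force: [-0.4, 0.1, -1.0]
width: 0.0415
gripper_force: 15.0
```

Emit:
arm_command --increments '[{"tx": 0,"ty": 0,"tz": 0.03,"roll": 0,"jaw": -1},{"tx": 0,"ty": 0,"tz": 0,"roll": 0,"jaw": -1},{"tx": 0,"ty": 0,"tz": 0,"roll": 0,"jaw": 1},{"tx": 0,"ty": 0,"tz": 0,"roll": 0,"jaw": 1},{"tx": 0,"ty": 0,"tz": 0,"roll": 0,"jaw": 1},{"tx": 0,"ty": 0,"tz": 0,"roll": 0,"jaw": 1},{"tx": 0,"ty": 0,"tz": -0.5,"roll": 0,"jaw": 1},{"tx": 0,"ty": 0,"tz": -1,"roll": 0,"jaw": 1},{"tx": 0,"ty": 0,"tz": -1,"roll": 0,"jaw": 1},{"tx": 0,"ty": 0,"tz": -1,"roll": 0,"jaw": 1},{"tx": 0,"ty": 0,"tz": 0,"roll": 0,"jaw": 1},{"tx": 0,"ty": 0,"tz": 0,"roll": 0,"jaw": 1},{"tx": 0,"ty": 0,"tz": 0,"roll": 0,"jaw": 1}]'

```text
t: 18.92
tcp_pos: [0.5233, -0.4038, 0.1915]
orientation: [-0.0, 0.737, 0.676, -0.0]
wrist_force: [-0.0, 0.7, -0.8]
width: 0.0866
gripper_force: 0.0
```

```bash
python3 -c "
from h import *
p=cams.snapshot('top');q=cams.snapshot('side')
o=np.vstack([np.kron(p[150:260,175:500],np.ones((2,2,1))),np.kron(q[70:240,150:475],np.ones((2,2,1)))])
cv2.imwrite('pics/t3.png',o[:,:,::-1])
go(.5363,.0087,.19,1.49)"
```

```text
now tx 10.30 ty -0.54 tz 0.00 | after roll tx 10.30 ty -0.49 tz 0.00 | roll units -0.05 yaw 1.486 t 19.0167[ WARN:0@1.855] global loadsave.cpp:1063 imwrite_ Unsupported depth image for selected encoder is fallbacked to CV_8U.
```

View pics/t3.png

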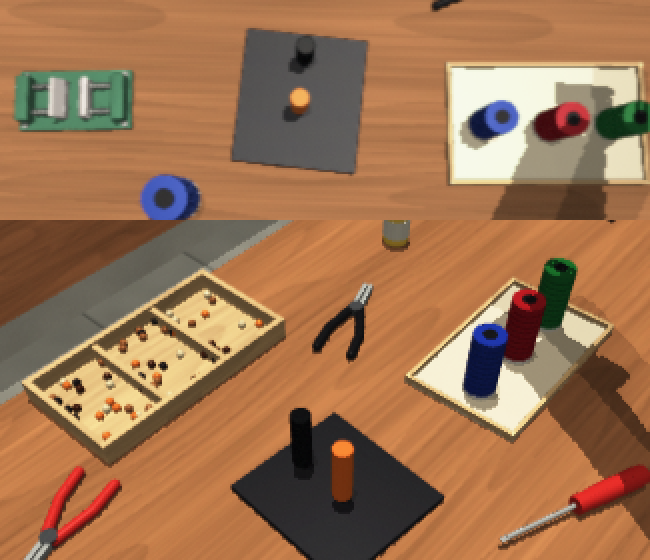

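All three spools stand upright in the tray, and the amber and black rods are undisturbed on the board. Next is the amber rod, with half-open fingers so that they clear the black rod.

Emit:
arm_command --increments '[{"tx": 0.94,"ty": -0.05,"tz": 0,"roll": 0,"jaw": 0.1},{"tx": 0.94,"ty": -0.05,"tz": 0,"roll": 0,"jaw": 0.1},{"tx": 0.94,"ty": -0.05,"tz": 0,"roll": 0,"jaw": 0.1},{"tx": 0.94,"ty": -0.05,"tz": 0,"roll": 0,"jaw": 0.1},{"tx": 0.94,"ty": -0.05,"tz": 0,"roll": 0,"jaw": 0.1},{"tx": 0.94,"ty": -0.05,"tz": 0,"roll": 0,"jaw": 0.1},{"tx": 0.94,"ty": -0.05,"tz": 0,"roll": 0,"jaw": 0.1},{"tx": 0.94,"ty": -0.05,"tz": 0,"roll": 0,"jaw": 0.1},{"tx": 0.94,"ty": -0.05,"tz": 0,"roll": 0,"jaw": 0.1},{"tx": 0.94,"ty": -0.05,"tz": 0,"roll": 0,"jaw": 0.1},{"tx": 0.9,"ty": -0.04,"tz": 0,"roll": 0,"jaw": 0.1},{"tx": 0,"ty": 0,"tz": 0,"roll": 0,"jaw": 0.1},{"tx": 0,"ty": 0,"tz": 0,"roll": 0,"jaw": 0.1},{"tx": 0,"ty": 0,"tz": 0,"roll": 0,"jaw": 0.1}]'

```text
t: 20.18
tcp_pos: [0.5364, 0.0078, 0.1907]
orientation: [-0.001, 0.736, 0.676, -0.001]
wrist_force: [-0.4, -0.3, -0.6]
width: 0.048
gripper_force: 0.0
```

```bash
python3 -c "
from h import *
go(.5363,.0087,.0565,1.49)"
```

```text
now tx 0.02 ty -0.01 tz 3.36 | after roll tx 0.02 ty -0.01 tz 3.36 | roll units -0.05 yaw 1.486 t 20.1833
```

Emit:
arm_command --increments '[{"tx": 0.02,"ty": 0,"tz": 0.5,"roll": 0,"jaw": 0.1},{"tx": 0,"ty": 0,"tz": 0.8,"roll": 0,"jaw": 0.1},{"tx": 0,"ty": 0,"tz": 0.8,"roll": 0,"jaw": 0.1},{"tx": 0,"ty": 0,"tz": 0.7,"roll": 0,"jaw": 0.1},{"tx": 0,"ty": 0,"tz": 0.55,"roll": 0,"jaw": 0.1},{"tx": 0,"ty": 0,"tz": 0,"roll": 0,"jaw": 0.1},{"tx": 0,"ty": 0,"tz": 0,"roll": 0,"jaw": -1},{"tx": 0,"ty": 0,"tz": 0,"roll": 0,"jaw": -1},{"tx": 0,"ty": 0,"tz": 0,"roll": 0,"jaw": -1},{"tx": 0,"ty": 0,"tz": 0,"roll": 0,"jaw": -1},{"tx": 0,"ty": 0,"tz": 0,"roll": 0,"jaw": -1},{"tx": 0,"ty": 0,"tz": 0,"roll": 0,"jaw": -1}]' --squeeze 35

```text
t: 21.18
tcp_pos: [0.5379, 0.0092, 0.0589]
orientation: [0.001, 0.737, 0.676, 0.001]
wrist_force: [-0.9, -0.8, 5.6]
width: 0.0233
gripper_force: 35.0
```

Emit:
arm_command --increments '[{"tx": 0,"ty": 0,"tz": -0.5,"roll": 0,"jaw": -1},{"tx": 0,"ty": 0,"tz": -0.9,"roll": 0,"jaw": -1},{"tx": 0,"ty": 0,"tz": -1,"roll": 0,"jaw": -1},{"tx": 0,"ty": 0,"tz": -1,"roll": 0,"jaw": -1},{"tx": 0.8,"ty": 0,"tz": 0,"roll": 0,"jaw": -1},{"tx": 0.9,"ty": 0,"tz": 0,"roll": 0,"jaw": -1},{"tx": 0.9,"ty": 0,"tz": 0,"roll": 0,"jaw": -1},{"tx": 0.9,"ty": 0,"tz": 0,"roll": 0,"jaw": -1},{"tx": 0.8,"ty": 0,"tz": 0,"roll": 0,"jaw": -1},{"tx": 0,"ty": 0,"tz": 0,"roll": 0,"jaw": -1},{"tx": 0,"ty": 0,"tz": 0,"roll": 0,"jaw": -1},{"tx": 0,"ty": 0,"tz": 0,"roll": 0,"jaw": -1}]'

```text
t: 22.18
tcp_pos: [0.5516, 0.1801, 0.1936]
orientation: [0.0, 0.736, 0.676, -0.0]
wrist_force: [0.1, -1.0, -1.1]
width: 0.0231
gripper_force: 35.0
```

```bash
python3 -c "
from h import *
import json
i=cams.camera_info('wrist');p=cams.snapshot('wrist')
json.dump({k:np.array(v).tolist() for k,v in i.items()},open('w2.json','w'))
cv2.imwrite('pics/w2.png',p[:,:,::-1])
go(.5345,.3054,.19)"
```

```text
now tx 3.10 ty -0.70 tz 0.09 | after roll tx 3.10 ty -0.70 tz 0.09 | roll units 0.00 yaw 1.484 t 22.2333
```

View pics/w2.png

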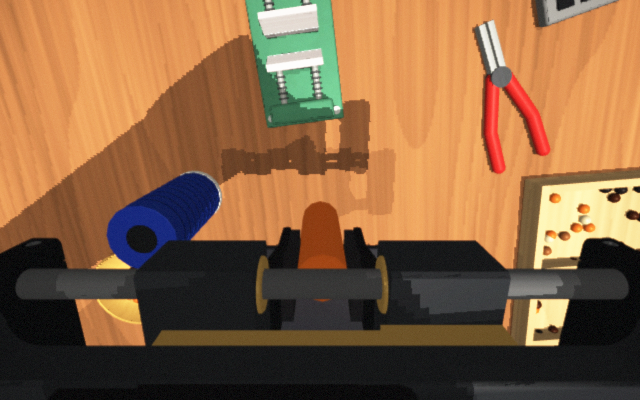

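Emit:
arm_command --increments '[{"tx": 0.6,"ty": -0.3,"tz": 0,"roll": 0,"jaw": -1},{"tx": 0.7,"ty": -0.4,"tz": 0,"roll": 0,"jaw": -1},{"tx": 0,"ty": 0,"tz": 0,"roll": 0,"jaw": -1},{"tx": 0,"ty": 0,"tz": 0,"roll": 0,"jaw": -1},{"tx": 0,"ty": 0,"tz": 0,"roll": 0,"jaw": -1}]'

```text
t: 22.65
tcp_pos: [0.5286, 0.2333, 0.1938]
orientation: [0.0, 0.737, 0.676, -0.0]
wrist_force: [0.7, 0.0, -0.6]
width: 0.023
gripper_force: 35.0
```

```bash
python3 -c "
from h import *
i=cams.camera_info('wrist');p=np.ascontiguousarray(cams.snapshot('wrist')[:,:,::-1])
a=.03;c=np.array([.5345,.3054])
def W(x,y,z):return np.array([*(c+[x*np.cos(a)-y*np.sin(a),x*np.sin(a)+y*np.cos(a)]),z])
def poly(pts):cv2.polylines(p,[np.array([pix('wrist',W(*q),i) for q in pts]).round().astype(int)],True,(255,0,255),1)
poly([(-.04,-.075,.01),(.04,-.075,.01),(.04,.075,.01),(-.04,.075,.01)])
poly([(-.025,-.0185,.046),(.025,-.0185,.046),(.025,.0185,.046),(-.025,.0185,.046)])
cv2.imwrite('pics/w3.png',cv2.resize(p[0:200,150:450],None,fx=2.5,fy=2.5))
go(.5345,.3054,.19)"
```

```text
now tx 1.82 ty -0.02 tz 0.09 | after roll tx 1.82 ty -0.02 tz 0.09 | roll units 0.00 yaw 1.483 t 22.7
```

View pics/w3.png

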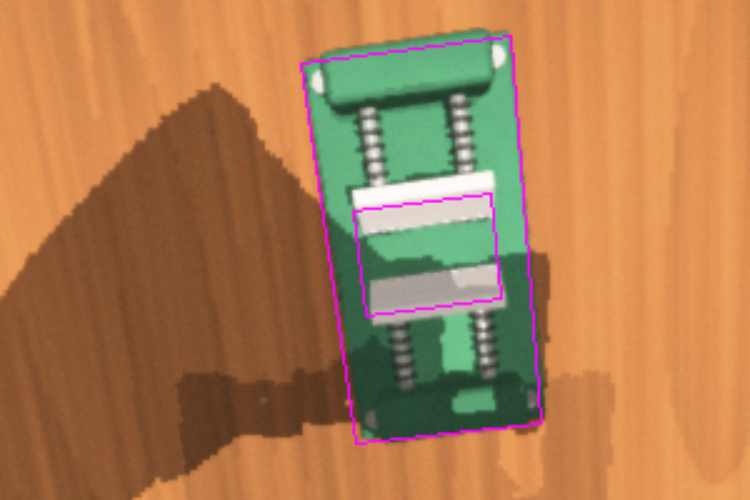

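Emit:
arm_command --increments '[{"tx": 0.9,"ty": 0,"tz": 0,"roll": 0,"jaw": -1},{"tx": 0.92,"ty": 0,"tz": 0,"roll": 0,"jaw": -1},{"tx": 0,"ty": 0,"tz": 0.7,"roll": 0,"jaw": -1},{"tx": 0,"ty": 0,"tz": 0.7,"roll": 0,"jaw": -1},{"tx": 0,"ty": 0,"tz": 0.6,"roll": 0,"jaw": -1},{"tx": 0,"ty": 0,"tz": 0,"roll": 0,"jaw": -1},{"tx": 0,"ty": 0,"tz": 0,"roll": 0,"jaw": -1},{"tx": 0,"ty": 0,"tz": 0,"roll": 0,"jaw": -1}]'

```text
t: 23.37
tcp_pos: [0.5354, 0.307, 0.1153]
orientation: [0.0, 0.737, 0.676, 0.001]
wrist_force: [0.9, 0.7, 0.2]
width: 0.0229
gripper_force: 35.0
```

```bash
python3 -c "
from h import *
go(.5345,.3054,.0585)"
```

```text
now tx -0.04 ty -0.02 tz 1.42 | after roll tx -0.04 ty -0.02 tz 1.42 | roll units 0.00 yaw 1.484 t 23.3667
```

Emit:
arm_command --increments '[{"tx": -0.03,"ty": -0.02,"tz": 0.3,"roll": 0,"jaw": -1},{"tx": 0,"ty": 0,"tz": 0.2,"roll": 0,"jaw": -1},{"tx": 0,"ty": 0,"tz": 0.2,"roll": 0,"jaw": -1},{"tx": 0,"ty": 0,"tz": 0.2,"roll": 0,"jaw": -1},{"tx": 0,"ty": 0,"tz": 0.1,"roll": 0,"jaw": -1},{"tx": 0,"ty": 0,"tz": 0.1,"roll": 0,"jaw": -1},{"tx": 0,"ty": 0,"tz": 0.1,"roll": 0,"jaw": -1},{"tx": 0,"ty": 0,"tz": 0.1,"roll": 0,"jaw": -1},{"tx": 0,"ty": 0,"tz": 0.1,"roll": 0,"jaw": -1},{"tx": 0,"ty": 0,"tz": 0,"roll": 0,"jaw": -1},{"tx": 0,"ty": 0,"tz": 0,"roll": 0,"jaw": -1}]'

```text
t: 24.28
tcp_pos: [0.5335, 0.3069, 0.0588]
orientation: [0.0, 0.736, 0.677, 0.0]
wrist_force: [-3.0, -0.5, 13.2]
width: 0.0228
gripper_force: 35.0
```

Emit:
arm_command --increments '[{"tx": 0,"ty": 0,"tz": 0.05,"roll": 0,"jaw": -1},{"tx": 0,"ty": 0,"tz": 0,"roll": 0,"jaw": -1},{"tx": 0,"ty": 0,"tz": 0,"roll": 0,"jaw": -1}]'

```text
t: 24.53
tcp_pos: [0.5338, 0.3074, 0.0587]
orientation: [0.0, 0.736, 0.677, 0.001]
wrist_force: [-8.7, -3.4, 28.0]
width: 0.0228
gripper_force: 35.0
```

```bash
python3 -c "
from h import *
q=cams.snapshot('side')
cv2.imwrite('pics/s4.png',cv2.resize(q[220:360,140:320],None,fx=4,fy=4)[:,:,::-1])
for z in(.085,.09,.095):print(z,pix('side',np.array([.534,.3065,z])))"
```

```text
0.085 [208.89209867 284.83179186]
0.09 [208.24687222 283.56008948]
0.095 [207.59385027 282.27302263]
```

View pics/s4.png

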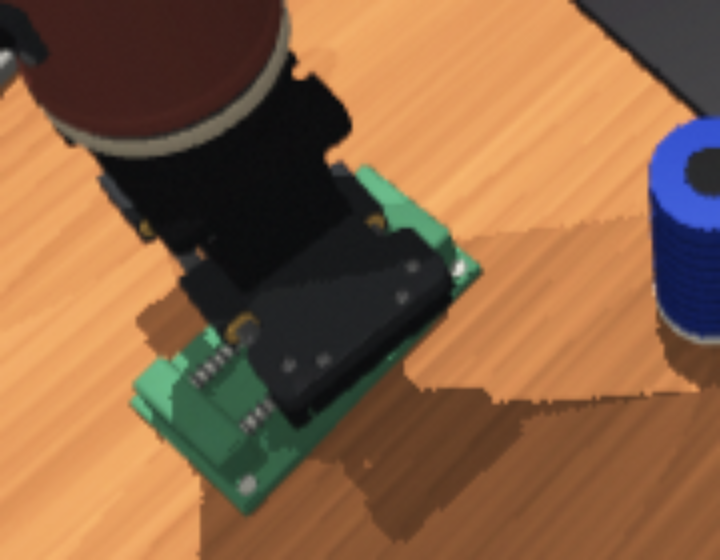

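The view is hidden by the gripper. The force rose from 13 to 28 N with no further descent, at the height where the rod was gripped on the board, so it is on the floor. I'll ease off and release.

Emit:
arm_command --increments '[{"tx": 0,"ty": 0,"tz": -0.08,"roll": 0,"jaw": -1},{"tx": 0,"ty": 0,"tz": 0,"roll": 0,"jaw": 0.1},{"tx": 0,"ty": 0,"tz": 0,"roll": 0,"jaw": 0.5},{"tx": 0,"ty": 0,"tz": 0,"roll": 0,"jaw": 1},{"tx": 0,"ty": 0,"tz": 0,"roll": 0,"jaw": 1},{"tx": 0,"ty": 0,"tz": 0,"roll": 0,"jaw": 1},{"tx": 0,"ty": 0,"tz": -0.5,"roll": 0,"jaw": 1},{"tx": 0,"ty": 0,"tz": -1,"roll": 0,"jaw": 1},{"tx": 0,"ty": 0,"tz": -1,"roll": 0,"jaw": 1},{"tx": 0,"ty": 0,"tz": -1,"roll": 0,"jaw": 1},{"tx": -0.9,"ty": 0,"tz": 0,"roll": 0,"jaw": 1},{"tx": -0.9,"ty": 0,"tz": 0,"roll": 0,"jaw": 1},{"tx": -0.9,"ty": 0,"tz": 0,"roll": 0,"jaw": 1},{"tx": -0.9,"ty": 0,"tz": 0,"roll": 0,"jaw": 1},{"tx": -0.9,"ty": 0,"tz": 0,"roll": 0,"jaw": 1},{"tx": -0.9,"ty": 0,"tz": 0,"roll": 0,"jaw": 1},{"tx": 0,"ty": 0,"tz": 0,"roll": 0,"jaw": 1},{"tx": 0,"ty": 0,"tz": 0,"roll": 0,"jaw": 1}]' --squeeze 15

```text
t: 26.08
tcp_pos: [0.5152, 0.0884, 0.1989]
orientation: [0.0, 0.738, 0.675, -0.0]
wrist_force: [-0.5, 1.2, 0.1]
width: 0.0869
gripper_force: 0.0
```

```bash
python3 -c "
from h import *
q=cams.snapshot('side');p=cams.snapshot('top')
a=cv2.resize(q[220:360,140:320],None,fx=3,fy=3);b=cv2.resize(p[170:230,175:265],None,fx=4,fy=4)
o=np.zeros((420,900,3),np.uint8)[:, :800];o=np.zeros((420,800,3),np.uint8)
o[:,:540]=a;o[:240,540:800]=b[:,50:310]
cv2.imwrite('pics/s5.png',o[:,:,::-1])
for z in(.01,.085,.09,.095):
  print(z,((pix('side',np.array([.534,.307,z]))-[140,220]+.5)*3).round(),((pix('top',np.array([.534,.307,z]))-[175,170]+.5)*4+[490,0]).round())
go(.519,-.2385,.19)"
```

```text
0.01 [234. 249.] [642. 122.]
0.085 [207. 197.] [605. 106.]
0.09 [206. 193.] [603. 105.]
0.095 [204. 189.] [600. 104.]
now tx -8.22 ty 0.80 tz 0.23 | after roll tx -8.22 ty 0.80 tz 0.23 | roll units 0.00 yaw 1.486 t 26.1833
```

View pics/s5.png

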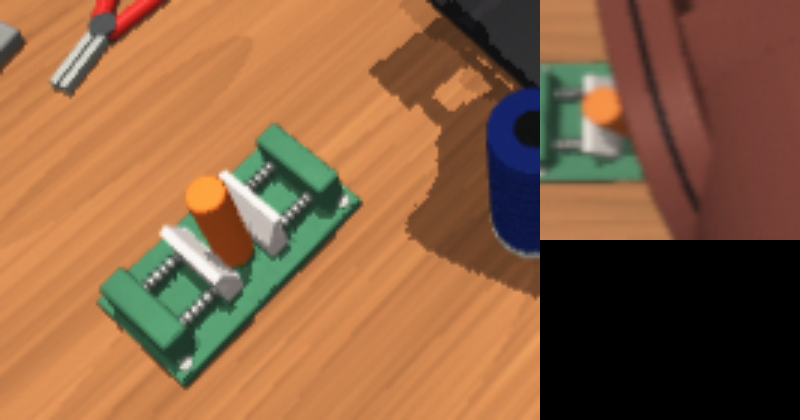

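The rod's top sits where a seated rod's should, at z≈0.09, and it stands upright between the jaws. Now the spools go back, blue first.

Emit:
arm_command --increments '[{"tx": -0.91,"ty": 0.05,"tz": 0,"roll": 0,"jaw": 1},{"tx": -0.91,"ty": 0.05,"tz": 0,"roll": 0,"jaw": 1},{"tx": -0.91,"ty": 0.05,"tz": 0,"roll": 0,"jaw": 1},{"tx": -0.91,"ty": 0.05,"tz": 0,"roll": 0,"jaw": 1},{"tx": -0.91,"ty": 0.05,"tz": 0,"roll": 0,"jaw": 1},{"tx": -0.91,"ty": 0.05,"tz": 0,"roll": 0,"jaw": 1},{"tx": -0.91,"ty": 0.05,"tz": 0,"roll": 0,"jaw": 1},{"tx": -0.91,"ty": 0.05,"tz": 0,"roll": 0,"jaw": 1},{"tx": -0.91,"ty": 0.05,"tz": 0,"roll": 0,"jaw": 1},{"tx": 0,"ty": 0,"tz": 0,"roll": 0,"jaw": 1},{"tx": 0,"ty": 0,"tz": 0,"roll": 0,"jaw": 1},{"tx": 0,"ty": 0,"tz": 0,"roll": 0,"jaw": 1},{"tx": 0,"ty": 0,"tz": 0,"roll": 0,"jaw": 1}]'

```text
t: 27.27
tcp_pos: [0.5061, -0.2344, 0.199]
orientation: [-0.0, 0.735, 0.678, 0.0]
wrist_force: [0.2, 0.5, 1.0]
width: 0.087
gripper_force: 0.0
```

```bash
python3 -c "
from h import *
go(.5188,-.2385,.0515)"
```

```text
now tx -0.08 ty 0.32 tz 3.69 | after roll tx -0.08 ty 0.32 tz 3.69 | roll units 0.00 yaw 1.489 t 27.2667
```

Emit:
arm_command --increments '[{"tx": -0.08,"ty": 0.32,"tz": 0,"roll": 0,"jaw": 1},{"tx": 0,"ty": 0,"tz": 0.8,"roll": 0,"jaw": 1},{"tx": 0,"ty": 0,"tz": 0.9,"roll": 0,"jaw": 1},{"tx": 0,"ty": 0,"tz": 0.9,"roll": 0,"jaw": 1},{"tx": 0,"ty": 0,"tz": 0.7,"roll": 0,"jaw": 1},{"tx": 0,"ty": 0,"tz": 0.35,"roll": 0,"jaw": 1},{"tx": 0,"ty": 0,"tz": 0,"roll": 0,"jaw": 1},{"tx": 0,"ty": 0,"tz": 0,"roll": 0,"jaw": -1},{"tx": 0,"ty": 0,"tz": 0,"roll": 0,"jaw": -1},{"tx": 0,"ty": 0,"tz": 0,"roll": 0,"jaw": -1},{"tx": 0,"ty": 0,"tz": 0,"roll": 0,"jaw": -1},{"tx": 0,"ty": 0,"tz": 0,"roll": 0,"jaw": -1},{"tx": 0,"ty": 0,"tz": 0,"roll": 0,"jaw": -1},{"tx": 0,"ty": 0,"tz": 0,"roll": 0,"jaw": -1},{"tx": 0,"ty": 0,"tz": 0,"roll": 0,"jaw": -1}]'

```text
t: 28.52
tcp_pos: [0.5178, -0.2413, 0.0532]
orientation: [0.0, 0.737, 0.676, 0.0]
wrist_force: [-0.0, 0.2, -1.0]
width: 0.0418
gripper_force: 11.2
```

```bash
python3 -c "
from h import *
go(.488,.0115,.15)"
```

```text
now tx 6.23 ty -1.28 tz -2.42 | after roll tx 6.23 ty -1.28 tz -2.42 | roll units 0.00 yaw 1.486 t 28.5167
```

Emit:
arm_command --increments '[{"tx": 0,"ty": 0,"tz": -0.5,"roll": 0,"jaw": -1},{"tx": 0,"ty": 0,"tz": -0.9,"roll": 0,"jaw": -1},{"tx": 0,"ty": 0,"tz": -1,"roll": 0,"jaw": -1},{"tx": 0.88,"ty": -0.18,"tz": 0,"roll": 0,"jaw": -1},{"tx": 0.88,"ty": -0.18,"tz": 0,"roll": 0,"jaw": -1},{"tx": 0.88,"ty": -0.18,"tz": 0,"roll": 0,"jaw": -1},{"tx": 0.88,"ty": -0.18,"tz": 0,"roll": 0,"jaw": -1},{"tx": 0.88,"ty": -0.18,"tz": 0,"roll": 0,"jaw": -1},{"tx": 0.88,"ty": -0.18,"tz": 0,"roll": 0,"jaw": -1},{"tx": 0.88,"ty": -0.18,"tz": 0,"roll": 0,"jaw": -1},{"tx": 0,"ty": 0,"tz": 0.7,"roll": 0,"jaw": -1},{"tx": 0,"ty": 0,"tz": 0.7,"roll": 0,"jaw": -1},{"tx": 0,"ty": 0,"tz": 0.5,"roll": 0,"jaw": -1},{"tx": 0,"ty": 0,"tz": 0,"roll": 0,"jaw": -1},{"tx": 0,"ty": 0,"tz": 0,"roll": 0,"jaw": -1},{"tx": 0,"ty": 0,"tz": 0,"roll": 0,"jaw": -1}]'

```text
t: 29.85
tcp_pos: [0.4891, 0.0087, 0.0741]
orientation: [0.0, 0.737, 0.676, 0.0]
wrist_force: [-0.3, 0.1, -0.7]
width: 0.0417
gripper_force: 15.0
```

```bash
python3 -c "
from h import *
go(.488,.0088,.0597)"
```

```text
now tx 0.00 ty -0.03 tz 0.36 | after roll tx 0.00 ty -0.03 tz 0.36 | roll units 0.00 yaw 1.486 t 29.85
```

Emit:
arm_command --increments '[{"tx": 0,"ty": -0.02,"tz": 0.2,"roll": 0,"jaw": -1},{"tx": 0,"ty": 0,"tz": 0.16,"roll": 0,"jaw": -1},{"tx": 0,"ty": 0,"tz": 0,"roll": 0,"jaw": -1},{"tx": 0,"ty": 0,"tz": 0,"roll": 0,"jaw": -1},{"tx": 0,"ty": 0,"tz": 0,"roll": 0,"jaw": 1},{"tx": 0,"ty": 0,"tz": 0,"roll": 0,"jaw": 1},{"tx": 0,"ty": 0,"tz": 0,"roll": 0,"jaw": 1},{"tx": 0,"ty": 0,"tz": 0,"roll": 0,"jaw": 1},{"tx": 0,"ty": 0,"tz": -0.5,"roll": 0,"jaw": 1},{"tx": 0,"ty": 0,"tz": -1,"roll": 0,"jaw": 1},{"tx": 0,"ty": 0,"tz": -1,"roll": 0,"jaw": 1},{"tx": 0,"ty": 0,"tz": -1,"roll": 0,"jaw": 1},{"tx": 0,"ty": 0,"tz": 0,"roll": 0,"jaw": 1},{"tx": 0,"ty": 0,"tz": 0,"roll": 0,"jaw": 1},{"tx": 0,"ty": 0,"tz": 0,"roll": 0,"jaw": 1}]'

```text
t: 31.1
tcp_pos: [0.4874, 0.0085, 0.1983]
orientation: [0.0, 0.737, 0.676, -0.0]
wrist_force: [-0.5, -1.0, -0.2]
width: 0.0867
gripper_force: 0.0
```

```bash
python3 -c "
from h import *
go(.520,-.323,.19)"
```

```text
now tx -8.19 ty 1.52 tz 0.21 | after roll tx -8.19 ty 1.52 tz 0.21 | roll units 0.00 yaw 1.486 t 31.1
```

Emit:
arm_command --increments '[{"tx": -0.91,"ty": 0.17,"tz": 0,"roll": 0,"jaw": 1},{"tx": -0.91,"ty": 0.17,"tz": 0,"roll": 0,"jaw": 1},{"tx": -0.91,"ty": 0.17,"tz": 0,"roll": 0,"jaw": 1},{"tx": -0.91,"ty": 0.17,"tz": 0,"roll": 0,"jaw": 1},{"tx": -0.91,"ty": 0.17,"tz": 0,"roll": 0,"jaw": 1},{"tx": -0.91,"ty": 0.17,"tz": 0,"roll": 0,"jaw": 1},{"tx": -0.91,"ty": 0.17,"tz": 0,"roll": 0,"jaw": 1},{"tx": -0.91,"ty": 0.17,"tz": 0,"roll": 0,"jaw": 1},{"tx": -0.91,"ty": 0.16,"tz": 0,"roll": 0,"jaw": 1},{"tx": 0,"ty": 0,"tz": 0.2,"roll": 0,"jaw": 1},{"tx": 0,"ty": 0,"tz": 0,"roll": 0,"jaw": 1},{"tx": 0,"ty": 0,"tz": 0,"roll": 0,"jaw": 1},{"tx": 0,"ty": 0,"tz": 0,"roll": 0,"jaw": 1}]'

```text
t: 32.18
tcp_pos: [0.5204, -0.3212, 0.1898]
orientation: [-0.001, 0.736, 0.677, 0.0]
wrist_force: [0.1, 0.6, -0.7]
width: 0.0868
gripper_force: 0.0
```

```bash
python3 -c "
from h import *
go(.520,-.323,.0515)"
```

```text
now tx -0.05 ty -0.01 tz 3.46 | after roll tx -0.05 ty -0.01 tz 3.46 | roll units 0.00 yaw 1.488 t 32.1833
```

Emit:
arm_command --increments '[{"tx": 0,"ty": 0,"tz": 0.7,"roll": 0,"jaw": 1},{"tx": 0,"ty": 0,"tz": 0.9,"roll": 0,"jaw": 1},{"tx": 0,"ty": 0,"tz": 0.9,"roll": 0,"jaw": 1},{"tx": 0,"ty": 0,"tz": 0.6,"roll": 0,"jaw": 1},{"tx": 0,"ty": 0,"tz": 0.34,"roll": 0,"jaw": 1},{"tx": 0,"ty": 0,"tz": 0,"roll": 0,"jaw": 1},{"tx": 0,"ty": 0,"tz": 0,"roll": 0,"jaw": -1},{"tx": 0,"ty": 0,"tz": 0,"roll": 0,"jaw": -1},{"tx": 0,"ty": 0,"tz": 0,"roll": 0,"jaw": -1},{"tx": 0,"ty": 0,"tz": 0,"roll": 0,"jaw": -1},{"tx": 0,"ty": 0,"tz": 0,"roll": 0,"jaw": -1},{"tx": 0,"ty": 0,"tz": 0,"roll": 0,"jaw": -1},{"tx": 0,"ty": 0,"tz": 0,"roll": 0,"jaw": -1},{"tx": 0,"ty": 0,"tz": 0,"roll": 0,"jaw": -1}]'

```text
t: 33.35
tcp_pos: [0.5203, -0.323, 0.0531]
orientation: [0.0, 0.737, 0.676, 0.0]
wrist_force: [0.4, -0.4, -0.9]
width: 0.0413
gripper_force: 11.3
```

```bash
python3 -c "
from h import *
go(.5320,-.039,.19)"
```

```text
now tx 7.10 ty -0.31 tz -3.42 | after roll tx 7.10 ty -0.31 tz -3.42 | roll units 0.00 yaw 1.486 t 33.35
```

Emit:
arm_command --increments '[{"tx": 0,"ty": 0,"tz": -0.5,"roll": 0,"jaw": -1},{"tx": 0,"ty": 0,"tz": -0.9,"roll": 0,"jaw": -1},{"tx": 0,"ty": 0,"tz": -1,"roll": 0,"jaw": -1},{"tx": 0.89,"ty": -0.04,"tz": 0,"roll": 0,"jaw": -1},{"tx": 0.89,"ty": -0.04,"tz": 0,"roll": 0,"jaw": -1},{"tx": 0.89,"ty": -0.04,"tz": 0,"roll": 0,"jaw": -1},{"tx": 0.89,"ty": -0.04,"tz": 0,"roll": 0,"jaw": -1},{"tx": 0.89,"ty": -0.04,"tz": 0,"roll": 0,"jaw": -1},{"tx": 0.89,"ty": -0.04,"tz": 0,"roll": 0,"jaw": -1},{"tx": 0.89,"ty": -0.04,"tz": 0,"roll": 0,"jaw": -1},{"tx": 0.88,"ty": -0.03,"tz": 0,"roll": 0,"jaw": -1},{"tx": 0,"ty": 0,"tz": 0,"roll": 0,"jaw": -1},{"tx": 0,"ty": 0,"tz": 0.7,"roll": 0,"jaw": -1},{"tx": 0,"ty": 0,"tz": 0.7,"roll": 0,"jaw": -1},{"tx": 0,"ty": 0,"tz": 0.5,"roll": 0,"jaw": -1},{"tx": 0,"ty": 0,"tz": 0,"roll": 0,"jaw": -1},{"tx": 0,"ty": 0,"tz": 0,"roll": 0,"jaw": -1},{"tx": 0,"ty": 0,"tz": 0,"roll": 0,"jaw": -1}]'

```text
t: 34.85
tcp_pos: [0.5329, -0.0385, 0.0742]
orientation: [0.0, 0.737, 0.676, 0.0]
wrist_force: [1.0, 0.2, -1.2]
width: 0.0417
gripper_force: 15.0
```

```bash
python3 -c "
from h import *
go(.5320,-.039,.0597)"
```

```text
now tx -0.01 ty -0.02 tz 0.36 | after roll tx -0.01 ty -0.02 tz 0.36 | roll units 0.00 yaw 1.486 t 34.85
```

Emit:
arm_command --increments '[{"tx": 0,"ty": -0.02,"tz": 0.2,"roll": 0,"jaw": -1},{"tx": 0,"ty": 0,"tz": 0.16,"roll": 0,"jaw": -1},{"tx": 0,"ty": 0,"tz": 0,"roll": 0,"jaw": -1},{"tx": 0,"ty": 0,"tz": 0,"roll": 0,"jaw": -1},{"tx": 0,"ty": 0,"tz": 0,"roll": 0,"jaw": 1},{"tx": 0,"ty": 0,"tz": 0,"roll": 0,"jaw": 1},{"tx": 0,"ty": 0,"tz": 0,"roll": 0,"jaw": 1},{"tx": 0,"ty": 0,"tz": 0,"roll": 0,"jaw": 1},{"tx": 0,"ty": 0,"tz": -0.5,"roll": 0,"jaw": 1},{"tx": 0,"ty": 0,"tz": -1,"roll": 0,"jaw": 1},{"tx": 0,"ty": 0,"tz": -1,"roll": 0,"jaw": 1},{"tx": 0,"ty": 0,"tz": -1,"roll": 0,"jaw": 1},{"tx": 0,"ty": 0,"tz": 0,"roll": 0,"jaw": 1},{"tx": 0,"ty": 0,"tz": 0,"roll": 0,"jaw": 1},{"tx": 0,"ty": 0,"tz": 0,"roll": 0,"jaw": 1}]'

```text
t: 36.1
tcp_pos: [0.5311, -0.0386, 0.1983]
orientation: [0.0, 0.737, 0.676, -0.0]
wrist_force: [-0.3, -0.9, -0.2]
width: 0.0871
gripper_force: 0.0
```

```bash
python3 -c "
from h import *
go(.5235,-.404,.19)"
```

```text
now tx -9.12 ty 0.59 tz 0.21 | after roll tx -9.12 ty 0.59 tz 0.21 | roll units 0.00 yaw 1.486 t 36.1
```

Emit:
arm_command --increments '[{"tx": -0.92,"ty": 0.06,"tz": 0,"roll": 0,"jaw": 1},{"tx": -0.92,"ty": 0.06,"tz": 0,"roll": 0,"jaw": 1},{"tx": -0.92,"ty": 0.06,"tz": 0,"roll": 0,"jaw": 1},{"tx": -0.92,"ty": 0.06,"tz": 0,"roll": 0,"jaw": 1},{"tx": -0.92,"ty": 0.06,"tz": 0,"roll": 0,"jaw": 1},{"tx": -0.92,"ty": 0.06,"tz": 0,"roll": 0,"jaw": 1},{"tx": -0.92,"ty": 0.06,"tz": 0,"roll": 0,"jaw": 1},{"tx": -0.92,"ty": 0.06,"tz": 0,"roll": 0,"jaw": 1},{"tx": -0.92,"ty": 0.06,"tz": 0,"roll": 0,"jaw": 1},{"tx": -0.9,"ty": 0.05,"tz": 0,"roll": 0,"jaw": 1},{"tx": 0,"ty": 0,"tz": 0.2,"roll": 0,"jaw": 1},{"tx": 0,"ty": 0,"tz": 0,"roll": 0,"jaw": 1},{"tx": 0,"ty": 0,"tz": 0,"roll": 0,"jaw": 1},{"tx": 0,"ty": 0,"tz": 0,"roll": 0,"jaw": 1}]'

```text
t: 37.27
tcp_pos: [0.524, -0.4045, 0.1897]
orientation: [-0.001, 0.736, 0.677, 0.0]
wrist_force: [0.1, -0.9, 0.2]
width: 0.087
gripper_force: 0.0
```

```bash
python3 -c "
from h import *
go(.5235,-.404,.0515)"
```

```text
now tx 0.01 ty -0.01 tz 3.46 | after roll tx 0.01 ty -0.01 tz 3.46 | roll units 0.00 yaw 1.488 t 37.2667
```

Emit:
arm_command --increments '[{"tx": 0,"ty": 0,"tz": 0.7,"roll": 0,"jaw": 1},{"tx": 0,"ty": 0,"tz": 0.9,"roll": 0,"jaw": 1},{"tx": 0,"ty": 0,"tz": 0.9,"roll": 0,"jaw": 1},{"tx": 0,"ty": 0,"tz": 0.6,"roll": 0,"jaw": 1},{"tx": 0,"ty": 0,"tz": 0.34,"roll": 0,"jaw": 1},{"tx": 0,"ty": 0,"tz": 0,"roll": 0,"jaw": 1},{"tx": 0,"ty": 0,"tz": 0,"roll": 0,"jaw": -1},{"tx": 0,"ty": 0,"tz": 0,"roll": 0,"jaw": -1},{"tx": 0,"ty": 0,"tz": 0,"roll": 0,"jaw": -1},{"tx": 0,"ty": 0,"tz": 0,"roll": 0,"jaw": -1},{"tx": 0,"ty": 0,"tz": 0,"roll": 0,"jaw": -1},{"tx": 0,"ty": 0,"tz": 0,"roll": 0,"jaw": -1},{"tx": 0,"ty": 0,"tz": 0,"roll": 0,"jaw": -1},{"tx": 0,"ty": 0,"tz": 0,"roll": 0,"jaw": -1},{"tx": 0,"ty": 0,"tz": -0.5,"roll": 0,"jaw": -1},{"tx": 0,"ty": 0,"tz": -0.9,"roll": 0,"jaw": -1},{"tx": 0,"ty": 0,"tz": -1,"roll": 0,"jaw": -1},{"tx": 0,"ty": 0,"tz": -1,"roll": 0,"jaw": -1},{"tx": 0,"ty": 0,"tz": 0,"roll": 0,"jaw": -1},{"tx": 0,"ty": 0,"tz": 0,"roll": 0,"jaw": -1}]'

```text
t: 38.93
tcp_pos: [0.525, -0.407, 0.1919]
orientation: [0.003, 0.737, 0.676, 0.0]
wrist_force: [-0.4, -0.2, -2.2]
width: 0.0418
gripper_force: 15.0
```

```bash
python3 -c "
from h import *
go(.5398,.0568,.19)"
```

```text
now tx 11.58 ty -0.62 tz 0.05 | after roll tx 11.58 ty -0.62 tz 0.05 | roll units 0.00 yaw 1.486 t 38.9333
```

Emit:
arm_command --increments '[{"tx": 0.96,"ty": -0.05,"tz": 0,"roll": 0,"jaw": -1},{"tx": 0.96,"ty": -0.05,"tz": 0,"roll": 0,"jaw": -1},{"tx": 0.96,"ty": -0.05,"tz": 0,"roll": 0,"jaw": -1},{"tx": 0.96,"ty": -0.05,"tz": 0,"roll": 0,"jaw": -1},{"tx": 0.96,"ty": -0.05,"tz": 0,"roll": 0,"jaw": -1},{"tx": 0.96,"ty": -0.05,"tz": 0,"roll": 0,"jaw": -1},{"tx": 0.96,"ty": -0.05,"tz": 0,"roll": 0,"jaw": -1},{"tx": 0.96,"ty": -0.05,"tz": 0,"roll": 0,"jaw": -1},{"tx": 0.96,"ty": -0.05,"tz": 0,"roll": 0,"jaw": -1},{"tx": 0.96,"ty": -0.05,"tz": 0,"roll": 0,"jaw": -1},{"tx": 0.96,"ty": -0.05,"tz": 0,"roll": 0,"jaw": -1},{"tx": 0.96,"ty": -0.04,"tz": 0,"roll": 0,"jaw": -1},{"tx": 0,"ty": 0,"tz": 0,"roll": 0,"jaw": -1},{"tx": 0,"ty": 0,"tz": 0,"roll": 0,"jaw": -1},{"tx": 0,"ty": 0,"tz": 0.7,"roll": 0,"jaw": -1},{"tx": 0,"ty": 0,"tz": 0.8,"roll": 0,"jaw": -1},{"tx": 0,"ty": 0,"tz": 0.8,"roll": 0,"jaw": -1},{"tx": 0,"ty": 0,"tz": 0.5,"roll": 0,"jaw": -1},{"tx": 0,"ty": 0,"tz": 0,"roll": 0,"jaw": -1},{"tx": 0,"ty": 0,"tz": 0,"roll": 0,"jaw": -1}]'

```text
t: 40.6
tcp_pos: [0.5381, 0.0536, 0.0757]
orientation: [-0.001, 0.737, 0.676, -0.001]
wrist_force: [0.2, -0.3, -0.9]
width: 0.0416
gripper_force: 15.0
```

```bash
python3 -c "
from h import *
go(.5398,.0565,.0597)"
```

```text
now tx 0.08 ty 0.04 tz 0.40 | after roll tx 0.08 ty 0.04 tz 0.40 | roll units 0.00 yaw 1.485 t 40.6
```

Place green, rise, and move aside for a check view.

Emit:
arm_command --increments '[{"tx": 0.05,"ty": 0.02,"tz": 0.2,"roll": 0,"jaw": -1},{"tx": 0,"ty": 0,"tz": 0.18,"roll": 0,"jaw": -1},{"tx": 0,"ty": 0,"tz": 0,"roll": 0,"jaw": -1},{"tx": 0,"ty": 0,"tz": 0,"roll": 0,"jaw": -1},{"tx": 0,"ty": 0,"tz": 0,"roll": 0,"jaw": 1},{"tx": 0,"ty": 0,"tz": 0,"roll": 0,"jaw": 1},{"tx": 0,"ty": 0,"tz": 0,"roll": 0,"jaw": 1},{"tx": 0,"ty": 0,"tz": 0,"roll": 0,"jaw": 1},{"tx": 0,"ty": 0,"tz": -0.5,"roll": 0,"jaw": 1},{"tx": 0,"ty": 0,"tz": -1,"roll": 0,"jaw": 1},{"tx": 0,"ty": 0,"tz": -1,"roll": 0,"jaw": 1},{"tx": 0,"ty": 0,"tz": -1,"roll": 0,"jaw": 1},{"tx": -1,"ty": 0,"tz": 0,"roll": 0,"jaw": 1},{"tx": -1,"ty": 0,"tz": 0,"roll": 0,"jaw": 1},{"tx": -1,"ty": 0,"tz": 0,"roll": 0,"jaw": 1},{"tx": -1,"ty": 0,"tz": 0,"roll": 0,"jaw": 1},{"tx": -1,"ty": 0,"tz": 0,"roll": 0,"jaw": 1},{"tx": -1,"ty": 0,"tz": 0,"roll": 0,"jaw": 1},{"tx": -1,"ty": 0,"tz": 0,"roll": 0,"jaw": 1},{"tx": -1,"ty": 0,"tz": 0,"roll": 0,"jaw": 1}]'

```text
t: 42.27
tcp_pos: [0.5126, -0.264, 0.2021]
orientation: [0.0, 0.737, 0.676, 0.0]
wrist_force: [0.8, -0.2, 0.1]
width: 0.0871
gripper_force: 0.0
```

Emit:
arm_command --increments '[{"tx": -0.5,"ty": 0,"tz": 0,"roll": 0,"jaw": 1},{"tx": 0,"ty": 0,"tz": 0,"roll": 0,"jaw": 1},{"tx": 0,"ty": 0,"tz": 0,"roll": 0,"jaw": 1}]'

```text
t: 42.52
tcp_pos: [0.5109, -0.2831, 0.2015]
orientation: [-0.0, 0.737, 0.675, 0.0]
wrist_force: [0.0, 0.4, 0.4]
width: 0.0869
gripper_force: 0.0
```

```bash
python3 - <<'E'
from h import *
p=cams.snapshot('top')
p=np.ascontiguousarray(p[:,:,::-1]);t=cv2.imread("pics/top0.png")
f=lambda im:cv2.resize(im[155:245,285:365],None,fx=5,fy=5,interpolation=2)
o=np.zeros((600,800,3),np.uint8);o[:450,:400]=f(p);o[:450,400:]=f(t)
o[450:600,:300]=cv2.resize(p[175:225,175:275],(300,150))
s=cams.snapshot('side')[140:340,150:400,::-1]
o[450:600,400:588]=cv2.resize(np.ascontiguousarray(s),(188,150))
cv2.imwrite('pics/end.png',o)
E
```

```text
(no output)
```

View pics/end.png

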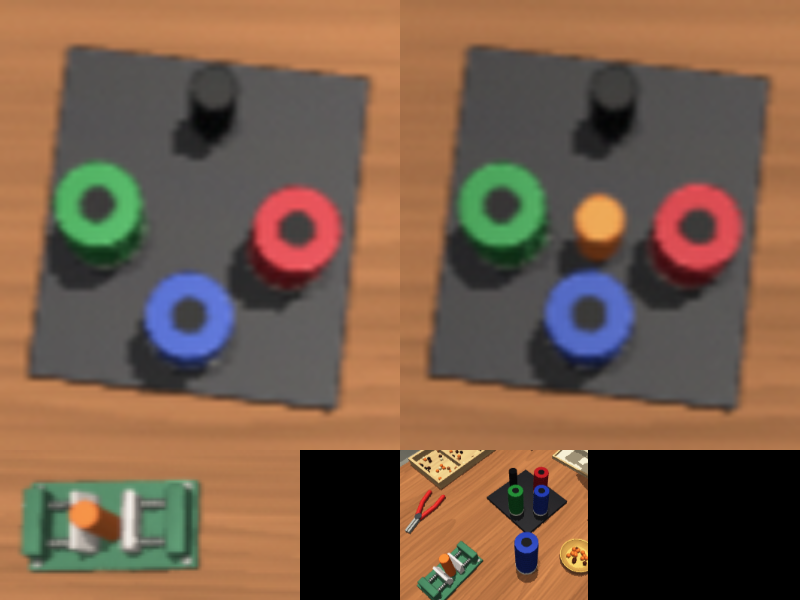

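The spools are back within about 2 mm of their start: green (98,205) against (101,206), crimson (297,228) against (298,227), blue (189,315) against (189,314). The black rod has not moved and the amber rod stands in the clamp.

```bash
python3 -c "
from station import sign_off
print(sign_off())"
```

```text
the job is handed in; nothing more can be done
None
```

I handed the job in at about 43 s of the 141 s allowed: the last camera check showed all three spools upright within about 2 mm of their starts, the amber rod seated in the clamp and the black rod unmoved, but sign-off returned no verdict.

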